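# Set the sprung line gauge to the arrow

### The job

Set the sprung line gauge on the bench for the next job: first push its small upright rider all the way back to zero, then pull the sprung slide out by its handle plate so that it carries the rider to the brass arrow, with the rider's pointer in line with the arrow's tip. Keep hold and ease the slide all the way home again without letting it snap back, so that the rider stays behind at the arrow, and let go. Do not shift the arrow or the things lying around the gauge.

Things in the scene. Friction and masses are not known exactly. Their poses are not given: they have to be found in the camera images.
- gauge: Line gauge, fixed on the bench: dark base plate 140 (x) x 300 (y) x 14 mm. Origin: centre of its underside; z up; the slide pulls out along +y. Slide over x = -35 mm, rider rail over x = +12 mm, scale and arrow at x = +27 to +69 mm. Grey spring box (66 mm high) at y = -84 to -146, x = -60 to 0 mm; bearing block (50 mm high) at y = +117 to +143, x = -57 to -13 mm.
- slide (a joint): How far the slide is pulled out along the gauge's +y (m): 0 home, 0.125 end stop. A spring pulls it home, 3.6 N at 0, 8 N at 0.1 m; let go when out, it snaps back. Its cross finger (dog) pushes the rider ahead of it on the way out and leaves it standing on the way back. While they touch, rider equals slide within 1 mm.
- handle (a point): Grip point of the slide's handle: upright steel plate 14 mm thick along the gauge's y, 40 mm wide along x, 25 to 95 mm above the bench, 60 mm beyond the base plate at home; this point is at its middle, 80 mm above the bench. Moves with the slide. The slide bar (22 mm wide, top 40 mm above the bench) runs from it to -y; nothing lies beyond it.
- rider (a joint): Position of the rider along the gauge's +y (m): 0 zero (back against the home dog), 0.13 far end. It slides with about 1.6 N of friction and stays where it is left.
- rider_tab (a point): Middle of the rider's upright dark steel tab, 20 mm wide along the gauge's x, 9 mm thick along y, 47 to 81 mm above the bench; this point is 64 mm above the bench. The rider's foot below is 26 (x) x 14 (y) mm, 31 to 49 mm high. Nothing by the rider's path is taller than 50 mm but the dog (55 mm) and the spring box, both behind zero.
- rider_tip (a point): Tip of the thin pointer on the rider's foot, 25 mm from the tab's middle along the gauge's +x, 33 mm above the bench; same y as the tab's middle.
- mark (a joint): Position of the brass arrow along the gauge's +y (m), on the same zero as rider: when the two are equal the rider's pointer is in line with the arrow. Stiffly clamped.
- mark_tip (a point): Tip of the brass arrow: a cone 14 mm across and 20 mm long that points along the gauge's -x to the rider, with a block and screw behind it (top 45 mm above the bench). The tip is 33 mm above the bench.
- type_block: Bystander: locked block of metal type, 30 x 82 x 23 mm; origin at the centre of its underside.
- ink_tin: Bystander: round ink tin, 80 mm across, 62 mm high; origin at the centre of its underside.
- furniture: Bystander: wooden spacing bar, 26 x 110 x 23 mm; origin at the centre of its underside.
- loupe: Bystander: round magnifying loupe, 42 mm across, 42 mm high; origin at the centre of its underside.
- stick: Bystander: flat steel composing stick, 55 x 220 x 24 mm; origin at the centre of its underside.
- dog_face (a point): Front (+y) face of the slide's dog, the cross finger that pushes the rider, over the rider's rail, 47 mm above the bench; it moves with the slide. When it touches the rider it is 7 mm behind (-y of) the rider's pointer.

How it is judged:
On the way, in this order (a step that is already met when the one before it is completed fails the run):
1. the rider is pushed back to zero (within 5 mm) with the slide at home (value of joint each of rider, slide below 0.005 m), for 0.2 s.
2. the slide is held pulled out, its dog against the rider, with the rider's pointer within 4 mm of the arrow (y of rider_tip in the frame of mark_tip between -0.004 and 0.004 m and y of dog_face in the frame of rider_tip above -0.012 m), for 0.2 s.
At the end, for the whole second after the job is handed in: The rider's pointer stands within 4 mm of the arrow's tip along the gauge, and the slide is home (within 4 mm) and let go (y of rider_tip in the frame of mark_tip between -0.004 and 0.004 m and value of joint slide below 0.004 m); the robot touches nothing.
It fails at once if the slide snaps back (returns faster than 0.5 m/s) (velocity of joint slide below -0.5 m/s).
It fails at once if the brass arrow is shifted by more than 4 mm (distance of mark_tip from where it was at the start of the episode above 0.004 m).
It fails at once if a bystander is moved by more than 15 mm (distance of any of type_block, ink_tin, furniture, loupe, stick from where it was at the start of the episode above 0.015 m).
It also fails if it takes over 58 s, if anything falls off the work surface, if the arm or the gripper's body presses on something with over 40 N, if the wrist force passes 120 N, or if a joint passes its speed limit or range.

### The arm

A 6-joint arm with a two-finger parallel gripper is mounted at the origin on the work surface. World frame = base frame: x ahead of the robot, y to its left, z up, the work surface at z = 0. Lengths are in m, angles in rad, forces in N, time in s.
With the tool pointing down it reaches from about 0.275 to 0.75 m from the base axis. Payload 10.2 kg.
Tool frame: the origin (TCP) lies at the very end of the fingers, on their centre line; the grasp point (between the pads) lies 19 mm behind it (robot.pinch_z is the distance from the TCP to the grasp point, in m); z points along the fingers, y is the line along which they close (so a half turn about z gives the same grasp; the last joint's range is limited). The gripper opens to 88 mm and grips with 3 to 60 N. Pads are 18 mm wide; open, the fingers measure 123 mm over their backs; the gripper's body (75 mm by 187 mm) begins 45 mm behind the grasp point.
Start: joints at [1.093, 0.313, 1.498, -0, 1.331, -0.223], TCP at [0.132, 0.508, 0.239] pointing down, gripper open.
Joint ranges: [-2.94, 2.94], [-0.97, 2.17], [0.19, 2.56], [-1.23, 4.37], [0.02, 3.11], [-2.88, 2.88]. Speed limits (rad/s): [2.39, 2.39, 3.01, 3.14, 3.14, 3.14].

### API

Orientations are given as a unit quaternion [w, x, y, z].
In Python, from station import robot gives the robot as it stands.
- The arm moves only by the tool move_arm, never from a script. Its argument "deltas" is a list of rows, each a list of 7 numbers: the shift along the world's x, y, z in cm, then the turn, a rotation vector about the world's x, y, z in rad, then the finger opening in cm, from 0 to 8.81. A call has 1 to 10 rows; each row shifts and turns the commanded pose from where the row before left it; what a row does not reach is not made up. A row lasts 1/12 s, in which the tool goes at most 41.7 mm and 7.16 degrees, less where a joint would pass 70% of its speed; a pose out of reach is approached as far as the arm can. A call is refused whole if a number of a shift passes 4.17 or a number of a turn 0.125, either way. A call with a gripper value outside its range is refused whole. The fingers move at their own pace and stop on an object; "newtons" is the grip in N (left out, the last holds). Time passes only in rows, so rows that do not move let the fingers close. It gives the time, the measured TCP pose, the force, the opening and the grip force at its end, in the units of the state.
- robot.get_state(): the state, without advancing time (a new reading comes with each control period).
- robot.capture(name): name is "scene" or "top" or "wrist"; returns the picture (420x560x3 uint8, blue, green, red); there is no depth.
- robot.camera_info(name): a dict with "fx", "fy", "cx", "cy" (pixels), "rvec" (rotation vector, rad) and "tvec" (3), from world to camera coordinates, as OpenCV has them; the wrist camera has in their place "mount" (4x4, takes a point from camera to tool coordinates, whose origin is the TCP and whose axes are the flange's). Camera axes: x right, y down, z forward; pixel columns grow to the right and rows downward; lengths in m; the calibration is good to about 2 mm. A picture is of the moment at which its call begins: read the wrist's pose just before it. camera_info takes no time and is no camera call.
- robot.close_job(): hands the job in; it is judged then, once.
Trained networks look in the newest picture that a camera, given by its name, has taken for a name from the list of things; names that differ only in an ending like _2 or _b are one class to them, and where a whole thing is asked for, a point or a joint stands for the part that bears it (a point fixed in the world has none). Each returns a list of dicts, best first, with "p" (0 to 1); they miss things now and then, are a little off and sometimes report something else, mostly with a low value. They report only what shows in the picture. A call takes as long as a camera call.
- robot.recognise(camera, target): "centre" ([column, row] in pixels, amid what is visible of it).
- robot.masks_of(camera, target): "region" (420x560 bool, what is visible of it) and "centre" ([column, row] in pixels, amid what is visible of it).
- robot.tip_of(camera, target): "centre" ([column, row] in pixels: a listed point, or the origin of a listed thing).
The state is a dict: "time_s": time; "qpos": joint angles; "joint_velocities": joint speeds; "tau": joint torques, N m; "tcp_pos": TCP position; "orientation": TCP orientation; "ft_force": force on the tool from outside, world axes, zero at the start; "ft_torque": the same for the moment, N m; "finger_gap": opening from 0.0 (shut) to 1.0 (fully open); "grip_force": force on a finger pad.
Only numpy, scipy, OpenCV 4.12 (cv2) and the standard library are available. Lean on these libraries where they do the work, as an engineer would, in place of code of your own. Each camera call takes 0.05 s, during which the arm holds its last target. There are 200 camera calls.

## Working session

There is one attempt and no reset: what is moved stays moved. The work goes in short steps, Python scripts to look and compute and a tool call to move; the robot and the scene stay as the last step left them, time stands still between calls to the robot, and variables do not carry over. Pictures are saved under pics/ and viewed, at most 10 in all, crops included, and the job is handed in when it is done.

Besides the shell and the picture viewer there is one more tool, called as name(argument=value, ...), one argument or row to a line, values as JSON. move_arm: Moves the arm, as the interface text tells. Its arguments: {"type":"object","properties":{"deltas":{"type":"array"},"newtons":{"type":"number"}},"required":["deltas"]}

```bash
mkdir -p pics; ls; cat > h.py <<'E'
import numpy as np, cv2
from station import robot
def ray(cam,px,info=None):
    i=robot.camera_info(cam); 
    d=np.array([(px[0]-i['cx'])/i['fx'],(px[1]-i['cy'])/i['fy'],1.])
    if 'mount' in i:
        s=robot.get_state(); w,x,y,z=s['orientation']
        from scipy.spatial.transform import Rotation as R
        Rt=R.from_quat([x,y,z,w]).as_matrix(); M=np.array(i['mount'])
        o=Rt@M[:3,3]+s['tcp_pos']; return o,Rt@M[:3,:3]@d
    Rm=cv2.Rodrigues(np.array(i['rvec'],float))[0]; t=np.array(i['tvec'],float).ravel()
    return -Rm.T@t, Rm.T@d
def at_z(cam,px,z):
    o,d=ray(cam,px); return o+d*(z-o[2])/d[2]
E
python3 - <<'E'
from h import *
for c in ['scene','top']: cv2.imwrite(f'pics/{c}0.png',robot.capture(c))
a=np.hstack([cv2.imread('pics/scene0.png'),cv2.imread('pics/top0.png')])
Z=dict(handle=.08,rider_tab=.064,rider_tip=.033,mark_tip=.033,dog_face=.047,gauge=0,type_block=0,ink_tin=0,furniture=0,loupe=0,stick=0)
for n,z in Z.items():
    for c in ['top','scene']:
        for r in robot.tip_of(c,n)[:2]: print(n,c,round(r['p'],2),np.round(r['centre']),np.round(at_z(c,r['centre'],z),4))
s=robot.get_state(); print(s['time_s'],s['tcp_pos'],s['orientation'],s['ft_force'])
E
```

```text
pics
handle top 0.34 [228. 278.] [0.4357 0.0761 0.08  ]
handle scene 0.83 [357. 223.] [0.5609 0.1556 0.08  ]
handle scene 0.64 [171. 276.] [ 0.7255 -0.1721  0.08  ]
rider_tab top 0.5 [285. 210.] [ 0.5598 -0.022   0.064 ]
rider_tab scene 0.46 [272. 222.] [ 0.5463 -0.0142  0.064 ]
rider_tip top 0.56 [290. 197.] [ 0.5886 -0.0295  0.033 ]
rider_tip top 0.56 [204. 147.] [0.6822 0.1384 0.033 ]
rider_tip scene 0.46 [269. 244.] [ 0.579  -0.0177  0.033 ]
mark_tip top 0.58 [307. 204.] [ 0.5767 -0.0626  0.033 ]
mark_tip top 0.47 [285. 209.] [ 0.5649 -0.0215  0.033 ]
mark_tip scene 0.57 [248. 245.] [ 0.5835 -0.061   0.033 ]
mark_tip scene 0.35 [269. 225.] [ 0.5166 -0.0224  0.033 ]
dog_face top 0.93 [343. 232.] [ 0.5234 -0.1294  0.047 ]
dog_face scene 0.64 [218. 221.] [ 0.5263 -0.1298  0.047 ]
gauge scene 0.79 [247. 238.] [ 0.524  -0.0711  0.    ]
type_block top 0.76 [318. 173.] [ 0.6413 -0.084   0.    ]
type_block scene 0.81 [228. 278.] [ 0.6455 -0.0925  0.    ]
ink_tin top 0.84 [380. 176.] [ 0.6388 -0.2083  0.    ]
ink_tin scene 0.79 [174. 271.] [ 0.6337 -0.2039  0.    ]
furniture top 0.72 [206. 146.] [0.6914 0.1404 0.    ]
furniture scene 0.71 [247. 241.] [ 0.5321 -0.0705  0.    ]
furniture scene 0.57 [353. 300.] [0.6891 0.1471 0.    ]
loupe top 0.92 [226. 278.] [0.4301 0.0898 0.    ]
loupe scene 0.73 [319. 215.] [0.43   0.0847 0.    ]
stick top 0.96 [316. 313.] [ 0.3683 -0.086   0.    ]
stick scene 0.72 [250. 196.] [ 0.3603 -0.0867  0.    ]
1.2 [0.13234579 0.5080542  0.23873118] [ 1.84645485e-05  1.27059870e-01  9.91895049e-01 -1.84501212e-06] [0.20894964 0.26011901 0.69264033]
```

View pics/top0.png

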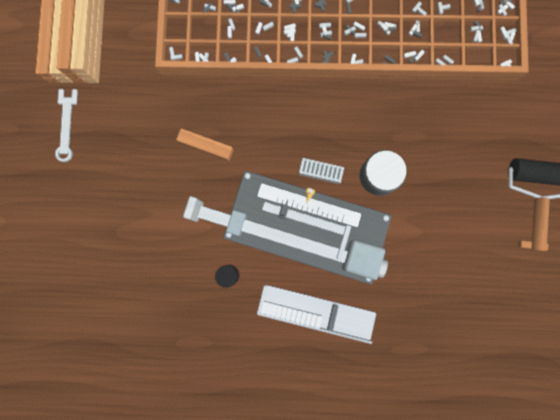

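View pics/scene0.png

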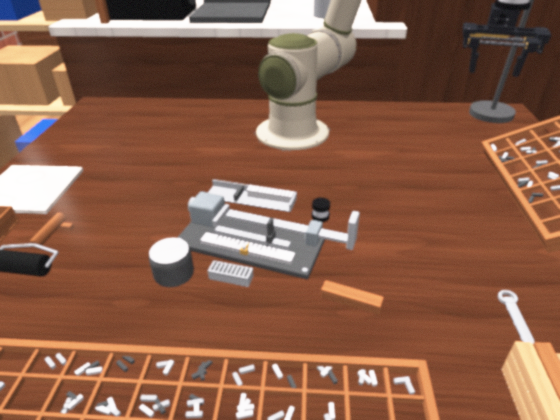

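The top view shows the gauge with the handle at about (194,209), the rider at (284,211), the arrow tip at (309,202) and the dog at (344,232). So the rider stands beyond the arrow. The loupe at (227,276) and the tin at (385,172) are clear of the path. In the scene view, the plate is at (352,228) and the tab at (270,230).

```bash
python3 - <<'E'
from h import *
P=[at_z('top',p,.014)[:2] for p in [(248,176),(386,218),(369,279),(229,236)]]
d=(P[0]-P[1]+P[3]-P[2]); d/=np.linalg.norm(d); print('diry',d, np.arctan2(-d[0],d[1])); print('centre',np.mean(P,0))
d2=P[0]-P[3]+P[1]-P[2]; print('dirx',d2/np.linalg.norm(d2))
c=np.mean(P,0); ex=np.array([d[1],-d[0]])
def g(p): p=np.array(p)[:2]-c; return np.round([p@ex,p@d],4)
for n,p in dict(handle=(.561,.1556),tab=(.553,-.018),tip=(.5840,-.0236),mark=(.580,-.062),dog=(.525,-.1296)).items(): print(n,g(p))
# expected from geometry
print('handle exp',c+ex*-.035+d*.217,'rail pts',c+ex*.012+d*g((.553,-.018))[1])
s=robot.get_state(); print(s['tcp_pos'],s['finger_gap'])
E
```

```text
diry [0.27018972 0.9628071 ] -0.27359007650960226
centre [ 0.53343761 -0.06529352]
dirx [ 0.96378692 -0.26667353]
handle [-0.0331  0.2201]
tab [0.0061 0.0508]
tip [0.0374 0.0538]
mark [0.0439 0.0158]
dog [ 0.0093 -0.0642]
handle exp [0.55837054 0.15309226] rail pts [ 0.55871694 -0.0196252 ]
[0.13234579 0.5080542  0.23873118] 0.9964415573567567
```

move_arm(
  deltas=[
    [2.6, -2.8, 0, 0, 0, 0, 0],
    [2.6, -2.8, 0, 0, 0, 0, 0],
    [2.6, -2.8, 0, 0, 0, 0, 0],
    [2.6, -2.8, 0, 0, 0, 0, 0],
    [2.6, -2.8, 0, 0, 0, 0, 0],
    [2.6, -2.8, 0, 0, 0, 0, 0],
    [2.6, -2.8, 0, 0, 0, 0, 0],
    [2.6, -2.8, 0, 0, 0, 0, 0],
    [2.6, -2.8, 0, 0, 0, 0, 0],
    [2.6, -2.8, 0, 0, 0, 0, 0],
  ],
  newtons=40,
)

```text
time_s: 2.03
tcp_pos: [0.3933, 0.2264, 0.239]
orientation: [0.0, 0.127, 0.992, 0.0]
ft_force: [0.5, 0.1, -0.4]
finger_gap: 0.266
grip_force: 0.0
```

move_arm(
  deltas=[
    [2.6, -2.8, 0, 0, 0, 0, 0],
    [2.6, -2.8, 0, 0, 0, 0, 0],
    [2.6, -2.8, 0, 0, 0, 0, 0],
    [2.6, -2.8, 0, 0, 0, 0, 0],
    [2.6, -2.8, 0, 0, 0, 0, 0],
    [2.6, -2.8, 0, 0, 0, 0, 0],
    [2.4, -2.8, -2, 0, 0, -0.016, 0],
    [0, 0, -2, 0, 0, 0, 0],
    [0, 0, 0, 0, 0, 0, 0],
  ],
)

```text
time_s: 2.78
tcp_pos: [0.5713, 0.031, 0.1947]
orientation: [-0.004, 0.136, 0.991, 0.0]
ft_force: [-0.4, -0.2, -0.6]
finger_gap: 0.005
grip_force: 0.0
```

```bash
python3 - <<'E'
from h import *
cv2.imwrite('pics/w1.png',robot.capture('wrist'))
for n,z in dict(rider_tab=.064,rider_tip=.033,mark_tip=.033,dog_face=.047,handle=.08).items():
    for r in robot.tip_of('wrist',n)[:2]: print(n,round(r['p'],2),np.round(r['centre']),np.round(at_z('wrist',r['centre'],z),4))
print(robot.get_state()['tcp_pos'])
E
```

```text
rider_tab 0.91 [216. 206.] [ 0.5611 -0.0167  0.064 ]
rider_tab 0.67 [432. 149.] [0.5627 0.1567 0.064 ]
rider_tip 0.69 [224. 224.] [ 0.5869 -0.0219  0.033 ]
mark_tip 0.66 [181. 226.] [ 0.5785 -0.0605  0.033 ]
handle 0.58 [433. 150.] [0.5613 0.1521 0.08  ]
[0.57230182 0.03298265 0.20039522]
```

View pics/w1.png

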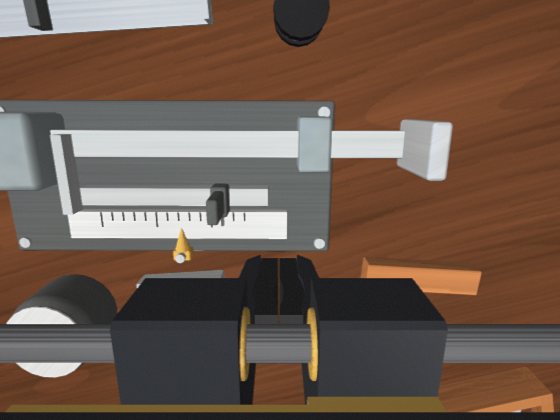

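The wrist view is aligned with the gauge: tab at (217,205), arrow tip at (181,228), handle plate at (427,150). I'll go down in front of the tab.

move_arm(
  deltas=[
    [0.2, 0, -4, 0, 0, 0, 0],
    [0, 0, -4, 0, 0, 0, 0],
    [0, 0, -4, 0, 0, 0, 0],
    [0, 0, -2.4, 0, 0, 0, 0],
    [0, 0, 0, 0, 0, 0, 0],
    [0, 0, 0, 0, 0, 0, 0],
  ],
)

```text
time_s: 3.58
tcp_pos: [0.5743, 0.0326, 0.0556]
orientation: [-0.0, 0.135, 0.991, 0.0]
ft_force: [1.2, -1.0, 0.4]
finger_gap: 0.009
grip_force: 0.0
```

move_arm(
  deltas=[
    [-0.27, -0.96, 0, 0, 0, 0, 0],
    [-0.27, -0.96, 0, 0, 0, 0, 0],
    [-0.27, -0.96, 0, 0, 0, 0, 0],
    [-0.27, -0.96, 0, 0, 0, 0, 0],
    [-0.27, -0.96, 0, 0, 0, 0, 0],
    [-0.27, -0.96, 0, 0, 0, 0, 0],
    [-0.27, -0.96, 0, 0, 0, 0, 0],
    [-0.27, -0.96, 0, 0, 0, 0, 0],
    [-0.27, -0.96, 0, 0, 0, 0, 0],
    [-0.27, -0.96, 0, 0, 0, 0, 0],
  ],
)

```text
time_s: 4.42
tcp_pos: [0.5469, -0.0647, 0.0548]
orientation: [-0.0, 0.135, 0.991, 0.0]
ft_force: [1.0, 2.2, 2.3]
finger_gap: 0.004
grip_force: 0.9
```

```bash
python3 - <<'E'
from h import *
for c in ['wrist','top','scene']:
  robot.capture(c)
  for n,z in dict(rider_tab=.064,rider_tip=.033,dog_face=.047).items():
    for r in robot.tip_of(c,n)[:1]: print(c,n,round(r['p'],2),np.round(r['centre']),np.round(at_z(c,r['centre'],z),4))
s=robot.get_state();print(s['tcp_pos'],s['ft_force'])
E
```

```text
wrist rider_tab 0.61 [233. 288.] [ 0.5409 -0.0835  0.064 ]
wrist dog_face 0.62 [125. 268.] [ 0.5263 -0.1315  0.047 ]
scene rider_tab 0.65 [237. 217.] [ 0.532  -0.0884  0.064 ]
scene rider_tip 0.58 [235. 238.] [ 0.5637 -0.09    0.033 ]
scene dog_face 0.89 [219. 220.] [ 0.5241 -0.1287  0.047 ]
[ 0.54718069 -0.06354333  0.05479928] [0.55829349 0.4184903  0.29610495]
```

move_arm(
  deltas=[
    [-0.2, -0.8, 0, 0, 0, 0, 0],
    [-0.2, -0.8, 0, 0, 0, 0, 0],
    [-0.2, -0.8, 0, 0, 0, 0, 0],
    [-0.2, -0.8, 0, 0, 0, 0, 0],
    [0, 0, 0, 0, 0, 0, 0],
    [0, 0, 0, 0, 0, 0, 0],
  ],
)

```text
time_s: 5.52
tcp_pos: [0.5392, -0.0966, 0.0549]
orientation: [0.0, 0.136, 0.991, -0.0]
ft_force: [-0.6, -0.0, 0.5]
finger_gap: 0.001
grip_force: 0.0
```

move_arm(
  deltas=[
    [-0.05, -0.2, 0, 0, 0, 0, 0],
    [-0.05, -0.2, 0, 0, 0, 0, 0],
    [0, 0, 0, 0, 0, 0, 0],
    [0, 0, 0, 0, 0, 0, 0],
  ],
)

```text
time_s: 5.85
tcp_pos: [0.5382, -0.0998, 0.0549]
orientation: [0.0, 0.135, 0.991, -0.0]
ft_force: [-0.0, -0.1, -0.0]
finger_gap: 0.006
grip_force: 0.0
```

move_arm(
  deltas=[
    [-0.05, -0.2, 0, 0, 0, 0, 0],
    [0, 0, 0, 0, 0, 0, 0],
    [0, 0, 0, 0, 0, 0, 0],
  ],
)

```text
time_s: 6.1
tcp_pos: [0.5377, -0.1018, 0.0549]
orientation: [0.0, 0.135, 0.991, -0.0]
ft_force: [-0.0, 1.0, 0.5]
finger_gap: 0.004
grip_force: 0.4
```

move_arm(
  deltas=[
    [-0.05, -0.2, 0, 0, 0, 0, 0],
    [0, 0, 0, 0, 0, 0, 0],
    [0, 0, 0, 0, 0, 0, 0],
  ],
)

```text
time_s: 6.35
tcp_pos: [0.5372, -0.1039, 0.0549]
orientation: [0.0, 0.135, 0.991, -0.0]
ft_force: [0.0, 0.9, 0.1]
finger_gap: 0.009
grip_force: 0.3
```

move_arm(
  deltas=[
    [-0.05, -0.2, 0, 0, 0, 0, 0],
    [0, 0, 0, 0, 0, 0, 0],
    [0, 0, 0, 0, 0, 0, 0],
  ],
)

```text
time_s: 6.6
tcp_pos: [0.5366, -0.1058, 0.0549]
orientation: [-0.0, 0.135, 0.991, 0.0]
ft_force: [-0.2, 1.4, 0.6]
finger_gap: 0.005
grip_force: 0.7
```

```bash
python3 - <<'E'
from h import *
for c in ['wrist','top','scene']:
  im=robot.capture(c)
  if c=='wrist': cv2.imwrite('pics/w2.png',im)
  for n,z in dict(rider_tab=.064,rider_tip=.033,dog_face=.047).items():
    for r in robot.tip_of(c,n)[:1]: print(c,n,round(r['p'],2),np.round(r['centre']),np.round(at_z(c,r['centre'],z),4))
s=robot.get_state();print(s['tcp_pos'],s['ft_force'])
E
```

```text
wrist rider_tab 0.83 [228. 286.] [ 0.5297 -0.1257  0.064 ]
wrist rider_tip 0.29 [345. 214.] [ 0.5224 -0.0691  0.033 ]
wrist dog_face 0.73 [221. 267.] [ 0.5273 -0.1306  0.047 ]
scene rider_tab 0.64 [221. 213.] [ 0.5215 -0.124   0.064 ]
scene rider_tip 0.64 [218. 235.] [ 0.5552 -0.1271  0.033 ]
scene dog_face 0.8 [218. 222.] [ 0.5281 -0.1312  0.047 ]
[ 0.53667523 -0.10574618  0.05484781] [-0.87303991  1.43595903  1.03391409]
```

View pics/w2.png

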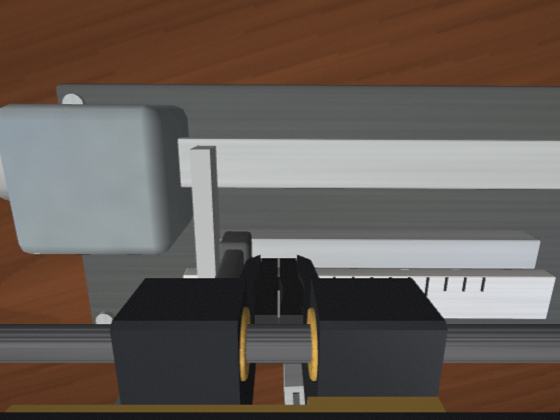

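The rider tab, at (235,255), is almost against the dog, whose edge is at column 217. Only a few mm remain.

move_arm(
  deltas=[
    [-0.05, -0.2, 0, 0, 0, 0, 0],
    [0, 0, 0, 0, 0, 0, 0],
    [0, 0, 0, 0, 0, 0, 0],
  ],
)

```text
time_s: 7.45
tcp_pos: [0.5364, -0.1064, 0.0549]
orientation: [0.0, 0.135, 0.991, 0.001]
ft_force: [1.9, 10.1, 1.9]
finger_gap: 0.009
grip_force: 5.2
```

move_arm(
  deltas=[
    [-0.03, -0.1, 0, 0, 0, 0, 0],
    [0, 0, 0, 0, 0, 0, 0],
    [0, 0, 0, 0, 0, 0, 0],
  ],
)

```text
time_s: 7.7
tcp_pos: [0.5363, -0.1067, 0.0549]
orientation: [0.0, 0.135, 0.991, 0.002]
ft_force: [4.5, 14.5, 1.6]
finger_gap: 0.001
grip_force: 7.5
```

move_arm(
  deltas=[
    [-0.03, -0.1, 0, 0, 0, 0, 0],
    [0, 0, 0, 0, 0, 0, 0],
    [0, 0, 0, 0, 0, 0, 0],
  ],
)

```text
time_s: 7.95
tcp_pos: [0.5362, -0.107, 0.055]
orientation: [0.0, 0.135, 0.991, 0.002]
ft_force: [5.6, 18.3, 2.1]
finger_gap: 0.004
grip_force: 10.0
```

move_arm(
  deltas=[
    [0.27, 0.96, 0, 0, 0, 0, 0],
    [0.27, 0.96, 0, 0, 0, 0, 0],
    [0, 0, 4, 0, 0, 0, 0],
    [0, 0, 4, 0, 0, 0, 5],
    [0.27, 3.5, 0, 0, 0, 0, 5],
    [0.27, 3.5, 0, 0, 0, 0, 5],
    [0.27, 3.5, 0, 0, 0, 0, 5],
    [0.27, 3.5, 0, 0, 0, 0, 5],
    [0.27, 3.5, 0, 0, 0, 0, 5],
    [0.27, 3.5, 0, 0, 0, 0, 5],
  ],
)

```text
time_s: 8.78
tcp_pos: [0.5571, 0.1213, 0.135]
orientation: [0.0, 0.135, 0.991, -0.0]
ft_force: [-0.2, 0.3, 0.4]
finger_gap: 0.51
grip_force: 0.0
```

```bash
python3 - <<'E'
from h import *
for c in ['wrist','top','scene']:
  im=robot.capture(c)
  if c=='wrist': cv2.imwrite('pics/w3.png',im)
  for n,z in dict(rider_tab=.064,rider_tip=.033,dog_face=.047,handle=.08,mark_tip=.033).items():
    for r in robot.tip_of(c,n)[:1]: print(c,n,round(r['p'],2),np.round(r['centre']),np.round(at_z(c,r['centre'],z),4))
s=robot.get_state();print(s['tcp_pos'],s['ft_force'],s['finger_gap'])
E
```

```text
wrist handle 0.71 [324. 227.] [0.5587 0.1459 0.08  ]
top rider_tab 0.42 [347. 228.] [ 0.5311 -0.1337  0.064 ]
top rider_tip 0.69 [346. 215.] [ 0.5571 -0.1356  0.033 ]
top dog_face 0.7 [318. 172.] [ 0.6349 -0.082   0.047 ]
top mark_tip 0.63 [378. 176.] [ 0.6328 -0.1963  0.033 ]
scene rider_tab 0.54 [221. 215.] [ 0.5274 -0.122   0.064 ]
scene rider_tip 0.47 [220. 235.] [ 0.555  -0.1234  0.033 ]
scene dog_face 0.69 [219. 218.] [ 0.5161 -0.1313  0.047 ]
scene handle 0.84 [354. 223.] [0.5619 0.1495 0.08  ]
scene mark_tip 0.58 [248. 243.] [ 0.5775 -0.0597  0.033 ]
[0.5571756  0.11938898 0.13484768] [ 0.4250398  -0.45204039 -0.7250418 ] 0.5673484247061593
```

View pics/w3.png

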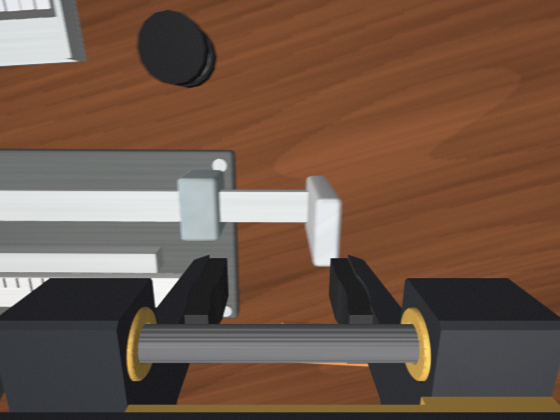

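The wrist view shows the plate at (324,220), to the right of the finger gap, as measured. I'll move 3.2 cm along y, go down and grip.

move_arm(
  deltas=[
    [0.3, 3.2, 0, 0, 0, 0, 5.5],
    [0, 0, 0, 0, 0, 0, 5.5],
    [0, 0, -2.5, 0, 0, 0, 5.5],
    [0, 0, -2.5, 0, 0, 0, 5.5],
    [0, 0, -2.4, 0, 0, 0, 5.5],
    [0, 0, 0, 0, 0, 0, 5.5],
    [0, 0, 0, 0, 0, 0, 5.5],
  ],
  newtons=15,
)

```text
time_s: 10.27
tcp_pos: [0.5599, 0.1514, 0.0606]
orientation: [-0.001, 0.135, 0.991, -0.0]
ft_force: [0.8, -0.6, 0.9]
finger_gap: 0.624
grip_force: 0.0
```

move_arm(
  deltas=[
    [0, 0, 0, 0, 0, 0, 3],
    [0, 0, 0, 0, 0, 0, 2],
    [0, 0, 0, 0, 0, 0, 1],
    [0, 0, 0, 0, 0, 0, 0],
    [0, 0, 0, 0, 0, 0, 0],
    [0, 0, 0, 0, 0, 0, 0],
  ],
  newtons=15,
)

```text
time_s: 10.77
tcp_pos: [0.5603, 0.151, 0.0613]
orientation: [0.0, 0.135, 0.991, -0.0]
ft_force: [-2.7, -5.3, 3.5]
finger_gap: 0.198
grip_force: 2.7
```

move_arm(
  deltas=[
    [0, 0, 0, 0, 0, 0, 0],
    [0, 0, 0, 0, 0, 0, 0],
    [0, 0, 0, 0, 0, 0, 0],
  ],
  newtons=50,
)

```text
time_s: 11.02
tcp_pos: [0.5603, 0.1509, 0.0613]
orientation: [0.0, 0.135, 0.991, -0.0]
ft_force: [-1.7, -5.4, 3.4]
finger_gap: 0.154
grip_force: 50.0
```

move_arm(
  deltas=[
    [0.16, 0.58, 0, 0, 0, 0, 0],
    [0.16, 0.58, 0, 0, 0, 0, 0],
    [0.16, 0.58, 0, 0, 0, 0, 0],
    [0.16, 0.58, 0, 0, 0, 0, 0],
    [0.16, 0.58, 0, 0, 0, 0, 0],
    [0.16, 0.58, 0, 0, 0, 0, 0],
    [0.16, 0.58, 0, 0, 0, 0, 0],
    [0.16, 0.58, 0, 0, 0, 0, 0],
    [0.16, 0.58, 0, 0, 0, 0, 0],
    [0.16, 0.58, 0, 0, 0, 0, 0],
  ],
)

```text
time_s: 11.85
tcp_pos: [0.5766, 0.2085, 0.0613]
orientation: [0.0, 0.135, 0.991, -0.001]
ft_force: [-0.7, -9.1, 4.2]
finger_gap: 0.153
grip_force: 50.0
```

```bash
cat > m.py <<'E'
from h import *
import sys
s=robot.get_state();print(s['tcp_pos'],s['ft_force'],s['finger_gap'])
d=np.array([.265,.964])
ims=[]
for c in ['wrist','top','scene']:
  im=robot.capture(c); ims.append(im)
  for n,z in dict(rider_tab=.064,rider_tip=.033,dog_face=.047,mark_tip=.033).items():
    for r in robot.tip_of(c,n)[:1]:
      p=at_z(c,r['centre'],z); print(c,n,round(r['p'],2),np.round(r['centre'],1),np.round(p,4),'along',round(p[:2]@d,4))
t=cv2.resize(ims[1][165:285,230:400],None,fx=4,fy=4,interpolation=cv2.INTER_CUBIC)[:, :680]
w=cv2.resize(ims[2][190:270,190:310],None,fx=5,fy=5,interpolation=cv2.INTER_CUBIC)
cv2.imwrite(f'pics/{sys.argv[1]}_t.png',t); cv2.imwrite(f'pics/{sys.argv[1]}_s.png',w); cv2.imwrite(f'pics/{sys.argv[1]}_w.png',ims[0])
E
python3 m.py p1
```

```text
[0.5765805  0.20849931 0.06131132] [-0.71765396 -9.11150905  4.24995875] 0.15325804145211136
wrist mark_tip 0.55 [230.3 404.5] [0.6608 0.1557 0.033 ] along 0.3252
top rider_tab 0.74 [380.  176.6] [ 0.6258 -0.1935  0.064 ] along -0.0207
top rider_tip 0.57 [310.6 207.1] [ 0.57   -0.0696  0.033 ] along 0.084
top dog_face 0.64 [311.6 220.5] [ 0.5435 -0.0711  0.047 ] along 0.0755
top mark_tip 0.57 [312.6 219.4] [ 0.5467 -0.0738  0.033 ] along 0.0738
scene rider_tab 0.66 [247.9 219. ] [ 0.5383 -0.0643  0.064 ] along 0.0807
scene rider_tip 0.6 [245.5 240.7] [ 0.5712 -0.0667  0.033 ] along 0.087
scene dog_face 0.97 [242.6 222.4] [ 0.5285 -0.0778  0.047 ] along 0.0651
scene mark_tip 0.49 [247.4 242.2] [ 0.5757 -0.0622  0.033 ] along 0.0926
```

View pics/p1_t.png

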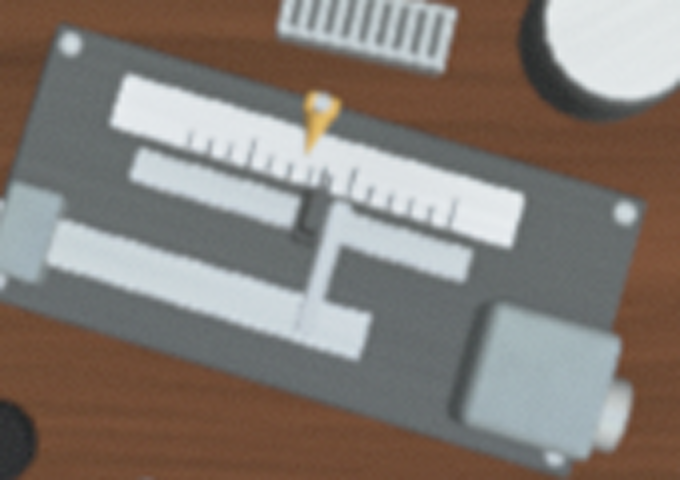

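The top crop shows the arrow tip at (311,153), with the rider's dark pointer at about (326,170) and the dog behind it. That leaves roughly 8 to 10 mm, so I'll pull 7 mm and look again.

move_arm(
  deltas=[
    [0.1, 0.35, 0, 0, 0, 0, 0],
    [0.1, 0.35, 0, 0, 0, 0, 0],
    [0, 0, 0, 0, 0, 0, 0],
    [0, 0, 0, 0, 0, 0, 0],
  ],
)

```text
time_s: 12.93
tcp_pos: [0.5786, 0.2156, 0.0613]
orientation: [0.0, 0.135, 0.991, -0.001]
ft_force: [-0.1, -6.2, 4.2]
finger_gap: 0.155
grip_force: 50.0
```

```bash
sed -i 's/165:285,230:400/180:240,280:360/;s/fx=4,fy=4/fx=8,fy=8/;s/190:270,190:310/205:265,200:280/;s/fx=5,fy=5/fx=8,fy=8/' m.py; python3 m.py p2; python3 -c "
import cv2,numpy as np
a=cv2.imread('pics/p2_t.png');b=cv2.imread('pics/p2_s.png');print(a.shape,b.shape);cv2.imwrite('pics/p2_ts.png',np.hstack([a[:,:400],b[:,160:560]]))"
```

```text
[0.5785576  0.21564538 0.06130901] [-0.13722531 -6.20747204  4.22287764] 0.15548883030395283
top rider_tab 0.69 [305.5 218.1] [ 0.5464 -0.0589  0.064 ] along 0.088
top rider_tip 0.72 [304.9 226.5] [ 0.5329 -0.0595  0.033 ] along 0.0839
top dog_face 0.82 [305.9 218.2] [ 0.5476 -0.0604  0.047 ] along 0.0869
top mark_tip 0.45 [305.4 204.2] [ 0.5753 -0.0596  0.033 ] along 0.095
scene rider_tab 0.52 [252.5 219.9] [ 0.5409 -0.0544  0.064 ] along 0.0909
scene rider_tip 0.7 [247.4 240.8] [ 0.5713 -0.0628  0.033 ] along 0.0909
scene dog_face 0.59 [248.7 225. ] [ 0.5367 -0.0638  0.047 ] along 0.0808
scene mark_tip 0.43 [249.1 241.2] [ 0.5724 -0.0592  0.033 ] along 0.0947
(480, 640, 3) (480, 640, 3)
```

View pics/p2_ts.png

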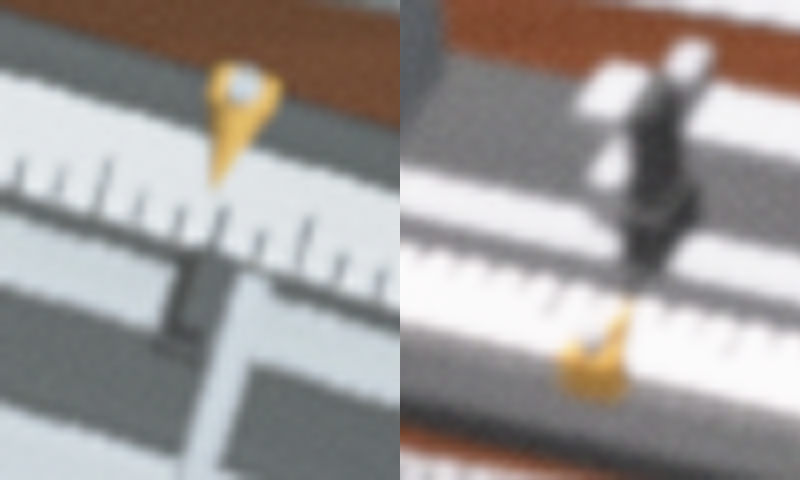

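```bash
python3 - <<'E'
from h import *
out=[]
d=np.array([.265,.964]);ex=np.array([.964,-.265])
def proj(c,P):
    i=robot.camera_info(c);K=np.array([[i['fx'],0,i['cx']],[0,i['fy'],i['cy']],[0,0,1.]])
    return cv2.projectPoints(np.array(P,float),np.array(i['rvec'],float),np.array(i['tvec'],float),K,None)[0][:,0]
for c,x0,y0 in [('top',288,188),('scene',230,220)]:
    im=np.mean([robot.capture(c).astype(float) for _ in range(4)],0); cv2.imwrite(f'pics/{c}3.png',im)
    old=cv2.imread(f'pics/{c}0.png').astype(float)
    big=cv2.resize(im[y0:y0+30,x0:x0+36].clip(0,255).astype(np.uint8),None,fx=11,fy=10,interpolation=cv2.INTER_CUBIC)
    df=cv2.resize((128+(im-old)/2)[y0:y0+30,x0:x0+36].clip(0,255).astype(np.uint8),None,fx=11,fy=10,interpolation=cv2.INTER_CUBIC)
    # gauge-x line through arrow tip
    m={'top':(306.75,203.5),'scene':(248.75,242.9)}[c]
    p=at_z(c,m,.033)[:2]; print(c,'mark',p,p@d,p@ex)
    for dy,col in [(0,(0,0,255)),(-.005,(255,0,255))]:
      L=proj(c,[[*(p+d*dy-ex*t),.033] for t in (0,.02,.05)])
      L=((L-[x0,y0]+.5)*[11,10]).astype(int)
      cv2.polylines(df,[L.reshape(-1,1,2)],False,col,1)
    out.append(np.vstack([big,df]))
cv2.imwrite('pics/diff.png',np.hstack(out)[:600,:800])
E
```

```text
top mark [ 0.57669508 -0.06215685] 0.09290499207919592 0.5724056272699113
scene mark [ 0.57774745 -0.05918531] 0.09604843890864143 0.5726326432289258[ WARN:0@0.842] global loadsave.cpp:1063 imwrite_ Unsupported depth image for selected encoder is fallbacked to CV_8U.
```

View pics/diff.png

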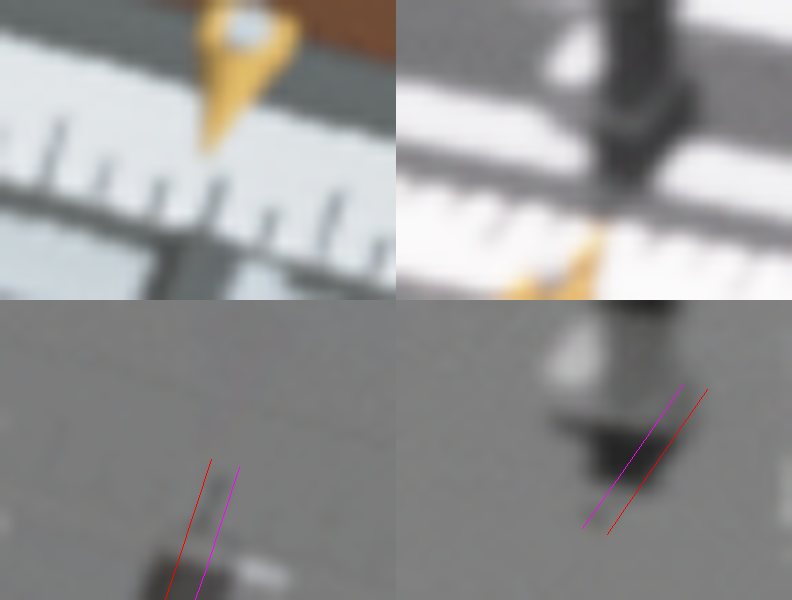

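In the difference picture, the thin pointer (from (217,485) to (204,520)) lies about halfway between the line through the arrow tip and the line 5 mm behind it. That makes it about 3 mm short.

move_arm(
  deltas=[
    [0.04, 0.15, 0, 0, 0, 0, 0],
    [0.04, 0.15, 0, 0, 0, 0, 0],
    [0, 0, 0, 0, 0, 0, 0],
    [0, 0, 0, 0, 0, 0, 0],
    [0, 0, 0, 0, 0, 0, 0],
  ],
)

```text
time_s: 14.5
tcp_pos: [0.5794, 0.2184, 0.0613]
orientation: [0.0, 0.135, 0.991, -0.001]
ft_force: [-0.6, -6.9, 4.1]
finger_gap: 0.152
grip_force: 50.0
```

```bash
python3 - <<'E'
from h import *
out=[]
d=np.array([.265,.964]);ex=np.array([.964,-.265])
def proj(c,P):
    i=robot.camera_info(c);K=np.array([[i['fx'],0,i['cx']],[0,i['fy'],i['cy']],[0,0,1.]])
    return cv2.projectPoints(np.array(P,float),np.array(i['rvec'],float),np.array(i['tvec'],float),K,None)[0][:,0]
for c,x0,y0,m in [('top',288,188,(306.2,203.)),('scene',230,220,(248.2,242.4))]:
    im=np.mean([robot.capture(c).astype(float) for _ in range(4)],0)
    old=cv2.imread(f'pics/{c}0.png').astype(float)
    f=lambda a:cv2.resize(a[y0:y0+30,x0:x0+36].clip(0,255).astype(np.uint8),None,fx=11,fy=10,interpolation=cv2.INTER_CUBIC)
    big=f(im); df=f(128+(im-old)*1.2)
    p=at_z(c,m,.033)[:2]
    for dy,col in [(0,(0,0,255)),(-.004,(255,0,255)),(.004,(255,0,255))]:
      L=proj(c,[[*(p+d*dy-ex*t),.033] for t in (0,.02,.05)])
      L=((L-[x0,y0]+.5)*[11,10]).astype(int)
      cv2.polylines(df,[L.reshape(-1,1,2)],False,col,1)
      if dy==0: cv2.polylines(big,[L.reshape(-1,1,2)],False,col,1)
    out.append(np.vstack([big,df]))
cv2.imwrite('pics/diff2.png',np.hstack(out)[:600,:800])
s=robot.get_state();print(s['time_s'],s['tcp_pos'],s['ft_force'])
E
```

```text
14.9 [0.57936314 0.21838924 0.0613084 ] [-1.23692316 -7.49770234  4.28917721]
```

View pics/diff2.png

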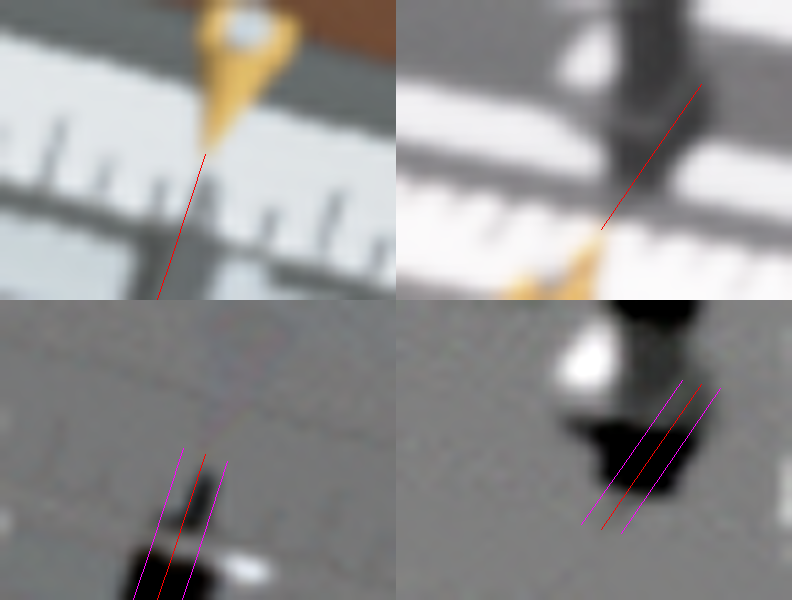

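The pointer is now within about 2 mm. The top view suggests it is still slightly short and the scene view suggests it is about aligned. I'll pull 0.8 mm more, dwell, then ease the slide home.

move_arm(
  deltas=[
    [0.02, 0.08, 0, 0, 0, 0, 0],
    [0, 0, 0, 0, 0, 0, 0],
    [0, 0, 0, 0, 0, 0, 0],
    [0, 0, 0, 0, 0, 0, 0],
    [0, 0, 0, 0, 0, 0, 0],
  ],
)

```text
time_s: 15.32
tcp_pos: [0.5795, 0.219, 0.0613]
orientation: [0.0, 0.135, 0.991, -0.001]
ft_force: [-1.0, -8.3, 4.2]
finger_gap: 0.155
grip_force: 50.0
```

move_arm(
  deltas=[
    [-0.05, -0.2, 0, 0, 0, 0, 0],
    [-0.16, -0.58, 0, 0, 0, 0, 0],
    [-0.19, -0.7, 0, 0, 0, 0, 0],
    [-0.19, -0.7, 0, 0, 0, 0, 0],
    [-0.19, -0.7, 0, 0, 0, 0, 0],
    [-0.19, -0.7, 0, 0, 0, 0, 0],
    [-0.19, -0.7, 0, 0, 0, 0, 0],
    [-0.19, -0.7, 0, 0, 0, 0, 0],
    [-0.19, -0.7, 0, 0, 0, 0, 0],
    [-0.19, -0.7, 0, 0, 0, 0, 0],
  ],
)

```text
time_s: 16.15
tcp_pos: [0.5617, 0.1559, 0.0613]
orientation: [-0.0, 0.135, 0.991, -0.0]
ft_force: [-3.5, -2.3, 5.8]
finger_gap: 0.152
grip_force: 50.0
```

move_arm(
  deltas=[
    [-0.08, -0.3, 0, 0, 0, 0, 0],
    [-0.05, -0.15, 0, 0, 0, 0, 0],
    [0, 0, 0, 0, 0, 0, 0],
    [0, 0, 0, 0, 0, 0, 0],
    [0, 0, 0, 0, 0, 0, 0],
  ],
)

```text
time_s: 16.57
tcp_pos: [0.5605, 0.1516, 0.0613]
orientation: [-0.0, 0.135, 0.991, -0.0]
ft_force: [-3.8, -3.1, 6.1]
finger_gap: 0.154
grip_force: 50.0
```

Force is still on the spring side, so I'll keep easing toward home until the stop pushes back.

move_arm(
  deltas=[
    [-0.03, -0.1, 0, 0, 0, 0, 0],
    [0, 0, 0, 0, 0, 0, 0],
    [0, 0, 0, 0, 0, 0, 0],
  ],
)

```text
time_s: 16.82
tcp_pos: [0.5602, 0.1507, 0.0613]
orientation: [-0.0, 0.135, 0.991, -0.0]
ft_force: [-2.8, -3.2, 6.6]
finger_gap: 0.153
grip_force: 50.0
```

move_arm(
  deltas=[
    [-0.03, -0.1, 0, 0, 0, 0, 0],
    [0, 0, 0, 0, 0, 0, 0],
    [0, 0, 0, 0, 0, 0, 0],
  ],
)

```text
time_s: 17.07
tcp_pos: [0.5599, 0.1497, 0.0613]
orientation: [-0.0, 0.135, 0.991, -0.0]
ft_force: [-3.0, -2.7, 6.2]
finger_gap: 0.156
grip_force: 50.0
```

move_arm(
  deltas=[
    [-0.03, -0.1, 0, 0, 0, 0, 0],
    [0, 0, 0, 0, 0, 0, 0],
    [0, 0, 0, 0, 0, 0, 0],
  ],
)

```text
time_s: 17.32
tcp_pos: [0.5596, 0.1487, 0.0613]
orientation: [0.0, 0.135, 0.991, -0.0]
ft_force: [-2.5, -2.9, 5.5]
finger_gap: 0.156
grip_force: 50.0
```

move_arm(
  deltas=[
    [-0.03, -0.1, 0, 0, 0, 0, 0],
    [0, 0, 0, 0, 0, 0, 0],
    [-0.03, -0.1, 0, 0, 0, 0, 0],
    [0, 0, 0, 0, 0, 0, 0],
    [0, 0, 0, 0, 0, 0, 0],
  ],
)

```text
time_s: 17.73
tcp_pos: [0.5593, 0.1474, 0.0613]
orientation: [0.0, 0.135, 0.991, 0.0]
ft_force: [-1.5, 2.0, 4.7]
finger_gap: 0.157
grip_force: 50.0
```

move_arm(
  deltas=[
    [-0.03, -0.1, 0, 0, 0, 0, 0],
    [0, 0, 0, 0, 0, 0, 0],
    [0, 0, 0, 0, 0, 0, 0],
  ],
)

```text
time_s: 17.98
tcp_pos: [0.5593, 0.1473, 0.0613]
orientation: [0.001, 0.135, 0.991, 0.001]
ft_force: [1.3, 8.7, 3.4]
finger_gap: 0.155
grip_force: 50.0
```

move_arm(
  deltas=[
    [-0.03, -0.1, 0, 0, 0, 0, 0],
    [0, 0, 0, 0, 0, 0, 0],
    [0, 0, 0, 0, 0, 0, 0],
  ],
)

```text
time_s: 18.23
tcp_pos: [0.5593, 0.1473, 0.0614]
orientation: [0.001, 0.135, 0.991, 0.002]
ft_force: [3.9, 13.5, 1.9]
finger_gap: 0.153
grip_force: 50.1
```

The stop is reached: the slide is home, and its full travel out was 74.5 mm. Releasing and lifting.

move_arm(
  deltas=[
    [0.02, 0.1, 0, 0, 0, 0, 0],
    [0, 0, 0, 0, 0, 0, 3],
    [0, 0, 0, 0, 0, 0, 5],
    [0, 0, 0, 0, 0, 0, 5],
    [0, 0, 0, 0, 0, 0, 5],
    [0, 0, 2, 0, 0, 0, 5],
    [0, 0, 3, 0, 0, 0, 5],
    [0, 0, 3, 0, 0, 0, 5],
    [0, 0, 4, 0, 0, 0, 5],
    [0, 0, 2, 0, 0, 0, 5],
  ],
  newtons=10,
)

```text
time_s: 19.07
tcp_pos: [0.5595, 0.1458, 0.2051]
orientation: [0.002, 0.135, 0.991, 0.0]
ft_force: [0.9, 0.5, 0.6]
finger_gap: 0.568
grip_force: 0.0
```

move_arm(
  deltas=[
    [0.5, -4, 0, 0, 0, 0, 5],
    [0.5, -4, 0, 0, 0, 0, 5],
    [0.5, -4, 0, 0, 0, 0, 5],
    [0, 0, 0, 0, 0, 0, 5],
    [0, 0, 0, 0, 0, 0, 5],
    [0, 0, 0, 0, 0, 0, 5],
  ],
)

```text
time_s: 19.57
tcp_pos: [0.5735, 0.0262, 0.2007]
orientation: [-0.0, 0.135, 0.991, 0.0]
ft_force: [0.1, 0.2, -0.3]
finger_gap: 0.568
grip_force: 0.0
```

```bash
python3 - <<'E'
from h import *
d=np.array([.265,.964])
im=robot.capture('wrist'); cv2.imwrite('pics/w9.png',im)
for n,z in dict(rider_tab=.064,rider_tip=.033,mark_tip=.033,dog_face=.047,handle=.08).items():
    for r in robot.tip_of('wrist',n)[:1]:
        p=at_z('wrist',r['centre'],z);print(n,round(r['p'],2),np.round(r['centre'],1),np.round(p,4),round(p[:2]@d,4))
s=robot.get_state();print(s['time_s'],s['tcp_pos'],s['ft_force'])
E
```

```text
rider_tab 0.98 [174.1 198.8] [ 0.5491 -0.053   0.064 ] 0.0944
rider_tip 0.95 [186.7 219.8] [ 0.5756 -0.0595  0.033 ] 0.0952
mark_tip 0.86 [188.1 219.6] [ 0.5758 -0.0583  0.033 ] 0.0964
dog_face 0.85 [ 81.3 192.6] [ 0.526  -0.1327  0.047 ] 0.0114
handle 0.96 [434.3 143.4] [0.5578 0.1479 0.08  ] 0.2904
19.8667 [0.57360059 0.02677918 0.20089311] [ 0.22689199 -0.43661483 -0.14109564]
```

View pics/w9.png

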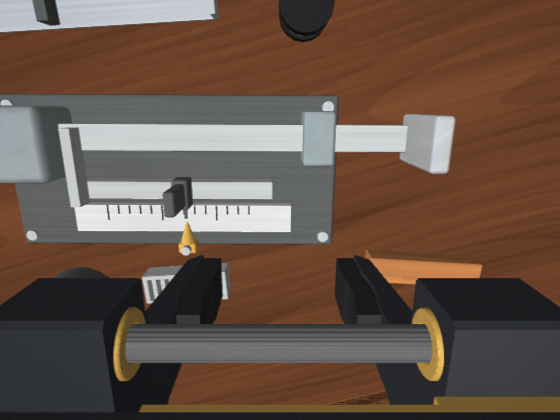

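The final wrist view shows the rider's pointer at (187,215), in line with the arrow tip at (188,221) to about 1 mm. The slide is home with the dog at column 72. Nothing else has moved, so I'm handing in.

```bash
python3 -c "
from station import robot
print(robot.close_job())"
```

```text
the job is handed in; nothing more can be done
None
```

The job is handed in, with no verdict returned: the rider went to zero and was carried to the arrow (pointer about 1 mm off it by the last camera measurement), and the slide was eased home and let go.

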